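Open the dial lock on the parts organizer and lift its shackle out

ROBOT

A 6-joint arm with a two-finger parallel gripper is mounted at the origin on the work surface. World frame = base frame: x ahead of the robot, y to its left, z up, the work surface at z = 0. Lengths are in m, angles in rad, forces in N, time in s.
With the tool pointing down it reaches from about 0.35 to 0.725 m from the base axis. Payload 6 kg.
Tool frame: the origin (TCP) lies midway between the tips of the shut fingers; the grasp point (between the pads) lies 19 mm behind it; z points along the fingers, y is the direction in which the jaws open and shut (so a half turn about z gives the same grasp; the last joint's range is limited). The gripper opens to 85 mm and grips with 20 to 120 N. Pads are 22 mm wide; open, the fingers measure 114 mm over their backs; the gripper's body (76 mm by 85 mm) begins 54 mm behind the grasp point. The pads swing forward as they close: fully open they stand 13 mm farther back than shut.
Start: joints at [-0.97, 0.04, 0.085, 0, -1.615, -0.334], TCP at [0.158, -0.579, 0.231] pointing down, gripper open.
Joint ranges: [-2.56, 2.56], [-1.29, 2.01], [-1.08, 1.49], [-3.29, 1.98], [-2.81, -0.18], [-2.99, 2.99]. Speed limits (rad/s): [2.57, 2.57, 3.01, 3.14, 3.14, 3.14].

INTERFACE

Orientations are given as a unit quaternion [w, x, y, z].
In Python, from bench import manip gives the robot as it stands. The module is installed in compiled form; this text tells all that it offers.
- The arm moves only by the tool move_arm, never from a script. Its argument "plan" is a list of rows, each an object of numbers: "dx", "dy", "dz": the shift along the tool's x, y, z scaled (see below); "rx", "ry", "rz": the turn, a rotation vector about the tool's x, y, z scaled (see below); "gripper": the opening in per cent of the stroke, from 0 (shut) to 100 (fully open). A call has 1 to 10 rows; each row is the pose to reach, as a shift and turn from the pose commanded when the call began, along the tool's axes at that moment, turning the shorter way round; what a row does not reach only later rows make up. The controller multiplies each number of a shift by 0.3 m and each number of a turn by 360 degrees. A row lasts 1/12 s, in which the tool goes at most 41.7 mm and 7.16 degrees, less where a joint would pass 70% of its speed; a pose out of reach is approached as far as the arm can. A call with a number of a shift or a turn outside -1 to 1 is refused whole. A call with a gripper value outside its range is refused whole. The fingers move at their own pace and stop on an object; "squeeze" is the grip in N (left out, the last holds). Time passes only in rows, so rows that repeat a pose let the fingers close. It gives the time, the measured TCP pose, the force and the opening at its end, in the units of the state.
- manip.sense(): the state, without advancing time (a new reading comes with each control period).
- manip.read_camera(name): name is "scene" or "top"; returns a dict with "img" (400x640x3 uint8, blue, green, red), "intrinsics" (3x3 intrinsics, pixels), "k1" (the pictures are not rectified: a ray, as slopes to the right and down, at radius r is drawn at 1 + k1 r^2 times it, then the intrinsics apply), "extrinsics" (4x4, takes a point from world to camera coordinates). Camera axes: x right, y down, z forward; pixel columns grow to the right and rows downward; lengths in m; the calibration is good to about 2 mm. A picture is of the moment at which its call begins. There is no depth.
- manip.sign_off(): hands the job in, once; it reports no verdict.
The state is a dict: "time_s": time; "joints": joint angles; "qvel": joint speeds; "joint_efforts": joint torques, N m; "eef_pos": TCP position; "orientation": TCP orientation; "wrist_force": force on the tool from outside, world axes, zero at the start; "ft_torque": the same for the moment, N m; "opening": opening from 0.0 (shut) to 1.0 (fully open).
Only numpy, scipy, OpenCV 4.12 (cv2) and the standard library are available. Lean on these libraries where they do the work, as an engineer would, in place of code of your own. Each camera call takes 0.05 s, during which the arm holds its last target.

TASK

The parts organizer's tray is locked shut by a steel U shackle. Turn the black dial on its lid through its clicks until the pointer rests in the notch at the raised index rib, then leave it there and pull the shackle straight up out of its two sockets. Finish while still holding the shackle: keep it upright and still in the air, its feet at least 5 cm above the lid and touching nothing but your gripper, with the other things on the table left undisturbed.

Things in the scene. Friction and masses are not known exactly. Their poses are not given: they have to be found in the camera images.
- organizer: Black plastic parts organizer, 190 (x) x 270 (y) x 75 mm high, fixed to the table; origin at the centre of its underside, z up, +y towards its shackle end, tray front at -x. The lid is flat, at 75 mm. In its frame, in mm: dial axis at (0, -65); shackle sockets (15 mm round vertical holes, guiding over 30 mm of depth) at (0, 10) and (0, 65); index rib, 14 mm long and 4 mm high, at (0, -28), between dial and shackle. Turned up to 0.35 rad either way in the episode.
- dial (a joint): Angle of the dial about the vertical, rad, positive counter-clockwise seen from above. 0 = pointer at the index rib (towards organizer +y): only there (within about 0.1) does the hidden lock disc free the shackle. Starts clockwise of it, between -1.4 and -0.6. Stops at -1.5 and 0.8. A spring plunger clicks into notches every 0.349 rad (20 degrees), 0 being one of them; about 0.1 N m carries it over a click, and when let go it settles in the nearest notch.
- dial_grip (a point): Point on the dial's axis in its bar grip, 22 mm above the lid. The bar is 12 mm wide, 40 mm long, and stands from 10 to 34 mm above the lid on a disc of 50 mm diameter; its length runs along the pointer, i.e. along organizer +y turned by the dial angle. The point's y axis points along the pointer.
- shackle: Loose steel U shackle, about 220 g, 12 mm round bar, two upright legs 55 mm apart (along its y axis) joined by a straight horizontal bar. Origin midway between the legs at the level of the lid when home (19 mm collars rest on the lid); z up. It reaches 60 mm above and 50 mm below the origin. Straight up, 52 mm frees it from the sockets; when locked it lifts only about 2 mm.
- shackle_bar (a point): Middle of the shackle's top bar, 54 mm above the lid when home: 12 mm thick, straight for 30 mm along the shackle's y axis, free beneath for 48 mm; take it from above with the fingers across the bar (closing along x of the shackle).
- shackle_feet (a point): Midpoint between the lower ends of the two legs, 50 mm below the shackle's origin.
- lube: Bystander: capped white lube bottle standing, 44 mm diameter, 130 mm high, near the organizer's +y side; origin under its centre.
- lockring_tool: Bystander: steel cassette lockring tool, 36 mm diameter, 38 mm high, in front of the organizer; origin under its centre.
- bumper: Bystander: blue silicone bumper, 26 mm diameter, 10 mm high, on the lid's rear corner at +y; origin under its centre.
- seat_clamp: Bystander: aluminium seat clamp ring, 40 mm diameter, 14 mm high, with two bolt ears on one side, in front of the organizer; origin under its centre.
- driver: Bystander: screwdriver lying, 180 mm long, beside the organizer's -y side.
- grease: Bystander: grease jar, 64 mm diameter, 50 mm high, beyond the screwdriver; origin under its centre.
- sprocket: Bystander: flat dark steel ring (spare sprocket), 72 mm diameter, 5 mm thick, behind the organizer; origin under its centre.
Mind the look-alikes: they are no part of the job. Leave any green or turquoise look-alike of the shackle alone.

How it is judged:
On the way, in this order (a step that is already met when the one before it is completed fails the run):
1. the dial rests in the notch at the index rib with the shackle still home (value of joint dial between -0.12 and 0.12 rad and z of shackle in the frame of organizer below 0.085 m), for 0.3 s.
2. the shackle is drawn up out of its sockets (z of shackle_feet in the frame of organizer above 0.078 m), for 0.1 s.
At the end, for the whole second after the job is handed in: The gripper holds the shackle (more than 2 N), upright within 17 degrees and still (under 3 cm/s and 0.3 rad/s), its feet more than 4.5 cm above the lid and touching neither organizer nor bystanders; the dial is within 0.12 rad of the index notch (z of shackle_feet in the frame of organizer above 0.12 m and contact force between the fingers and shackle above 2 N and contact force between shackle and organizer below 0.1 N and angle between shackle's own z axis and vertical below 0.3 rad and linear speed of shackle below 0.03 m/s and angular speed of shackle below 0.3 rad/s and contact force between shackle and lube below 0.1 N and contact force between shackle and lockring_tool below 0.1 N and contact force between shackle and bumper below 0.1 N and contact force between shackle and seat_clamp below 0.1 N and contact force between shackle and driver below 0.1 N and contact force between shackle and grease below 0.1 N and contact force between shackle and sprocket below 0.1 N and value of joint dial between -0.12 and 0.12 rad); the arm keeps its last pose, push and grip.
It fails at once if a bystander is shoved more than 3 cm (distance of any of lube, lockring_tool, bumper, seat_clamp, driver, grease, sprocket from where it was at the start of the episode above 0.03 m).
It fails at once if the lube bottle is tipped (angle between lube's own z axis and vertical above 0.5 rad).
It also fails if it takes over 42 s, if anything falls off the work surface, if the arm or the gripper's body presses on something with over 40 N, if the wrist force passes 120 N, or if a joint passes its speed limit or range.

## Working session

There is one attempt and no reset: what is moved stays moved. The work goes in short steps, Python scripts to look and compute and a tool call to move; the robot and the scene stay as the last step left them, time stands still between calls to the robot, and variables do not carry over. Pictures are saved under pics/ and viewed, and the job is handed in when it is done.

Besides the shell and the picture viewer there is one more tool, called after "Emit:" by a JSON object that holds its "fn" and its "kwargs", one argument or row to a line. move_arm: Moves the arm, as the interface text tells. Shifts and turns lie within -1 to 1; 1 stands for 0.3 m of shift or 360 degrees of turn. Its arguments: {"type":"object","properties":{"plan":{"type":"array"},"squeeze":{"type":"number"}},"required":["plan"]}

```bash
mkdir -p pics; cat > h.py <<'E'
import numpy as np, cv2
from bench import manip
def grab(n):
    c=manip.read_camera(n); np.savez(f'{n}.npz',**{k:np.array(v) for k,v in c.items()}); return c
def load(n): return dict(np.load(f'{n}.npz'))
def dist(c): return np.array([float(c['k1']),0,0,0,0])
def ray(c,uv):
    K=np.array(c['intrinsics'],float)
    # drawn = s*(1+k1 r^2): standard radial model
    p=cv2.undistortPointsIter(np.array(uv,float).reshape(-1,1,2),K,dist(c),None,None,(3,100,1e-10)).reshape(-1,2)
    E=np.array(c['extrinsics']);R=E[:3,:3];t=E[:3,3]
    return -R.T@t,(np.c_[p,np.ones(len(p))])@R
def plane(c,uv,z):
    o,d=ray(c,uv); return o+d*((z-o[2])/d[:,2])[:,None]
def proj(c,P):
    E=np.array(c['extrinsics']);r,_=cv2.Rodrigues(E[:3,:3])
    return cv2.projectPoints(np.array(P,float).reshape(-1,1,3),r,E[:3,3],np.array(c['intrinsics'],float),dist(c))[0].reshape(-1,2)
E
python3 - <<'E'
from h import *
for n in('scene','top'):
    c=grab(n); cv2.imwrite(f'pics/{n}0.png',c['img']); E=c['extrinsics'];print(n,c['intrinsics'],c['k1'],-E[:3,:3].T@E[:3,3])
print(manip.sense())
E
```

```text
scene [[408.99313338   0.         323.33557297]
 [  0.         408.99313338 200.67552434]
 [  0.           0.           1.        ]] -0.08531730520809452 [0.89646274 0.40654782 0.74169345]
top [[515.61388514   0.         317.09699154]
 [  0.         515.61388514 205.38474516]
 [  0.           0.           1.        ]] -0.13447322153883517 [0.52323701 0.02513756 1.17620139]
{'time_s': 0.1, 'joints': array([-9.70292207e-01,  4.07277615e-02,  8.39221417e-02, -4.17378365e-04,
       -1.61550016e+00, -3.33652034e-01]), 'qvel': array([ 0.00184272,  0.00045953,  0.00217322,  0.00098227, -0.00159031,
        0.00022837]), 'joint_efforts': array([-6.30146853e-03, -3.69344902e+01,  3.48280799e+01,  6.95167422e+00,
       -4.49207146e-03,  1.67660727e-05]), 'eef_pos': array([ 0.15818623, -0.57846593,  0.23039684]), 'orientation': array([-1.53682057e-04, -1.33039555e-01,  9.91110420e-01,  7.67764651e-04]), 'wrist_force': array([ 0.09103839,  0.62397943, -0.41489392]), 'ft_torque': array([-0.01856486,  0.0489981 , -0.02515025]), 'opening': 1.0031906141130669}
```

View pics/scene0.png

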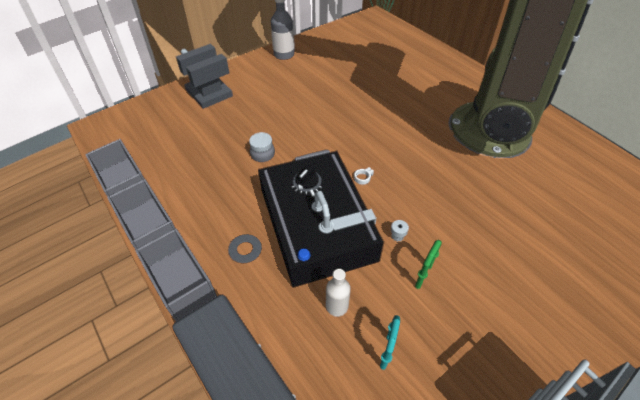

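View pics/top0.png

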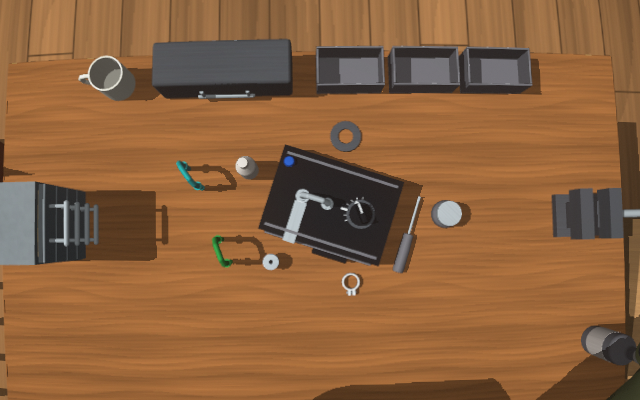

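Scene view: organizer at about (320,215), the steel shackle around (322,212), the dial at (307,181), and green and turquoise look-alikes at (428,263) and (391,342). Top view: shackle at (314,199), dial at (360,213), green at (221,251), turquoise at (190,175). I'll enlarge the top view next.

```bash
python3 - <<'E'
from h import *
c=load('top'); im=c['img'][135:275,250:430]
cv2.imwrite('pics/topc.png',cv2.resize(im,None,fx=4.2,fy=4.2,interpolation=cv2.INTER_CUBIC))
s=load('scene'); im=s['img'][140:290,240:400]
cv2.imwrite('pics/scenec.png',cv2.resize(im,None,fx=4,fy=4,interpolation=cv2.INTER_CUBIC))
print(plane(c,[[287,146],[403,182],[260,227],[379,265],[320,200]],.075))
E
```

```text
[[ 0.71143132  0.06110844  0.075     ]
 [ 0.62920165 -0.18789567  0.075     ]
 [ 0.5382207   0.12156144  0.075     ]
 [ 0.45185976 -0.13108967  0.075     ]
 [ 0.59351637 -0.00762177  0.075     ]]
```

View pics/topc.png

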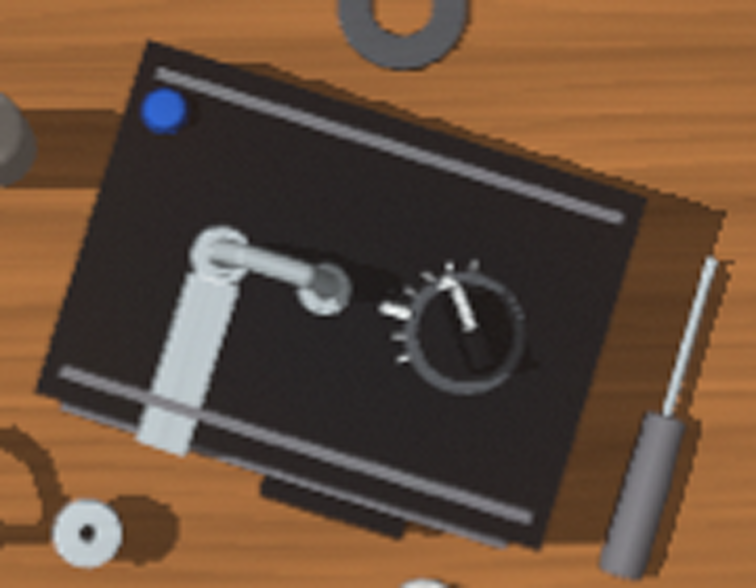

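View pics/scenec.png

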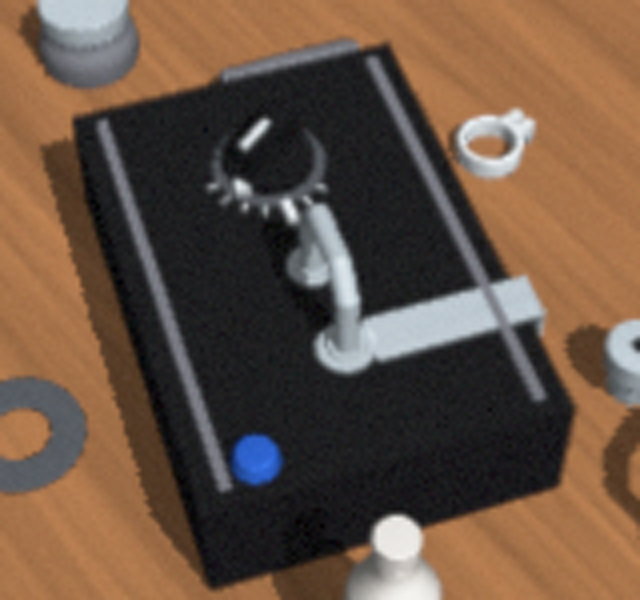

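```bash
python3 - <<'E'
from h import *
t=load('top');s=load('scene')
T=lambda x,y:[250+(x+.5)/4.2-.5,135+(y+.5)/4.2-.5]
S=lambda x,y:[240+(x+.5)/4-.5,140+(y+.5)/4-.5]
co=plane(t,[T(149,41),T(645,199),T(37,391),T(540,549)],.075)
print('corners',co[:,:2].round(4),'cen',co.mean(0), 'sizes',np.linalg.norm(co[0]-co[1]),np.linalg.norm(co[0]-co[2]))
yv=(co[0]-co[1])+(co[2]-co[3]); a=np.arctan2(yv[1],yv[0]); yaw=a-np.pi/2; print('yaw',yaw)
# scene corners: rear(-y) left, rear right, etc
cs=plane(s,[S(75,118),S(390,45),S(572,407),S(208,588)],.075)
print('scene TL(+x,-y),TR(-x,-y), BR(-x,+y)', cs[:3,:2].round(4)); 
R=np.array([[np.cos(yaw),-np.sin(yaw)],[np.sin(yaw),np.cos(yaw)]])
c0=co.mean(0)[:2]
W=lambda x,y,z:np.r_[c0+R@np.array([x,y]),z]
for nm,p in dict(dial=(0,-.065,.085),dialtop=(0,-.065,.109),rib=(0,-.028,.079),s1=(0,.01,.075),s2=(0,.065,.075),bar=(0,.0375,.135)).items():
    w=W(*p); a=proj(t,w)[0];b=proj(s,w)[0]
    print(nm,w.round(4),'topcrop',((a-[250,135]+.5)*4.2-.5).round(0),'scenecrop',((b-[240,140]+.5)*4-.5).round(0))
# pointer line at height .109
p=plane(t,[T(450,280),T(472,328)],.109);print('ptr top',p)
d=p[0]-p[1];print('dial ang top',np.arctan2(d[1],d[0])-np.pi/2-yaw)
p=plane(s,[S(243,148),S(269,121)],.109);print('ptr scene',p)
d=p[0]-p[1];print('ang',np.arctan2(d[1],d[0])-np.pi/2-yaw)
E
```

```text
corners [[ 0.715   0.0652]
 [ 0.6292 -0.1883]
 [ 0.5368  0.1249]
 [ 0.4512 -0.1293]] cen [ 0.58304523 -0.03188571  0.075     ] sizes 0.267611955627984 0.18803072616509678
yaw -0.3255755402099485
scene TL(+x,-y),TR(-x,-y), BR(-x,+y) [[ 0.6261 -0.1866]
 [ 0.4484 -0.1253]
 [ 0.5354  0.1263]]
dial [ 0.5623 -0.0935  0.085 ] topcrop [467. 332.] scenecrop [263. 152.]
dialtop [ 0.5623 -0.0935  0.109 ] topcrop [472. 330.] scenecrop [262. 122.]
rib [ 0.5741 -0.0584  0.079 ] topcrop [396. 310.] scenecrop [284. 209.]
s1 [ 0.5862 -0.0224  0.075 ] topcrop [325. 288.] scenecrop [306. 266.]
s2 [0.6038 0.0297 0.075 ] topcrop [222. 256.] scenecrop [340. 348.]
bar [0.595  0.0036 0.135 ] topcrop [276. 264.] scenecrop [322. 231.]
ptr top [[ 0.58725328 -0.08302484  0.109     ]
 [ 0.56326435 -0.09337355  0.109     ]]
dial ang top -0.8379458953077781
ptr scene [[ 0.58103135 -0.08414994  0.109     ]
 [ 0.55874941 -0.09169543  0.109     ]]
ang -0.9187043777030646
```

```bash
cat >> h.py <<'E'
from scipy.spatial.transform import Rotation as Ro
def goto(pos,yawy,cur=None):
    """rows' numbers to a tool-down pose with tool y at world angle yawy (deg)"""
    s=manip.sense(); p=s['eef_pos'];q=s['orientation'];R0=Ro.from_quat(np.r_[q[1:],q[0]])
    a=np.radians(yawy);y=np.array([np.cos(a),np.sin(a),0]);z=np.array([0,0,-1.]);x=np.cross(y,z)
    R1=Ro.from_matrix(np.c_[x,y,z])
    d=R0.inv().apply(np.array(pos)-p);r=(R0.inv()*R1).as_rotvec()
    print('t',s['time_s'],'pos',p.round(4),'yawy',np.degrees(np.arctan2(*R0.as_matrix()[1::-1,1])).round(2),'open',round(s['opening'],3),'F',s['wrist_force'].round(1),'T',s['ft_torque'].round(2))
    print('d/.3',(d/.3).round(4),'r/2pi',(r/2/np.pi).round(4),'dist',np.linalg.norm(d).round(3),'j',s['joints'].round(2))
E
python3 - <<'E'
from h import *
goto([.37,-.32,.23],110)
goto([.562,-.0935,.18],112)
E
```

```text
t 0.1 pos [ 0.1582 -0.5785  0.2304] yawy 105.29 open 1.003 F [ 0.1  0.6 -0.4] T [-0.02  0.05 -0.03]
d/.3 [-0.9083  0.6449  0.0022] r/2pi [ 0.0002 -0.     -0.0131] dist 0.334 j [-0.97  0.04  0.08 -0.   -1.62 -0.33]
t 0.1 pos [ 0.1582 -0.5785  0.2304] yawy 105.29 open 1.003 F [ 0.1  0.6 -0.4] T [-0.02  0.05 -0.03]
d/.3 [-1.7247  1.2041  0.1697] r/2pi [ 0.0002 -0.     -0.0186] dist 0.633 j [-0.97  0.04  0.08 -0.   -1.62 -0.33]
```

Emit:
{"fn": "move_arm", "kwargs": {
  "plan": [
    {"dx": -0.91,"dy": 0.645,"rz": -0.015,"gripper": 60},
    {"dx": -0.91,"dy": 0.645,"rz": -0.015,"gripper": 60},
    {"dx": -0.91,"dy": 0.645,"rz": -0.015,"gripper": 60},
    {"dx": -0.91,"dy": 0.645,"rz": -0.015,"gripper": 60},
    {"dx": -0.91,"dy": 0.645,"rz": -0.015,"gripper": 60},
    {"dx": -0.91,"dy": 0.645,"rz": -0.015,"gripper": 60},
    {"dx": -0.91,"dy": 0.645,"rz": -0.015,"gripper": 60},
    {"dx": -0.91,"dy": 0.645,"rz": -0.015,"gripper": 60},
    {"dx": -0.91,"dy": 0.645,"rz": -0.015,"gripper": 60},
    {"dx": -0.91,"dy": 0.645,"rz": -0.015,"gripper": 60}
  ],
  "squeeze": 30
}}

```text
validation failed for argument at $.pl...
```

```bash
python3 - <<'E'
from h import *
goto([.562,-.0935,.16],112)
E
```

```text
t 0.1 pos [ 0.1582 -0.5785  0.2304] yawy 105.29 open 1.003 F [ 0.1  0.6 -0.4] T [-0.02  0.05 -0.03]
d/.3 [-1.7247  1.204   0.2364] r/2pi [ 0.0002 -0.     -0.0186] dist 0.635 j [-0.97  0.04  0.08 -0.   -1.62 -0.33]
```

The tool rejected that plan, perhaps because each row needs every key. I'll give all of them.

Emit:
{"fn": "move_arm", "kwargs": {
  "plan": [
    {"dx": -0.91,"dy": 0.645,"dz": 0,"rx": 0,"ry": 0,"rz": -0.015,"gripper": 60},
    {"dx": -0.91,"dy": 0.645,"dz": 0,"rx": 0,"ry": 0,"rz": -0.015,"gripper": 60},
    {"dx": -0.91,"dy": 0.645,"dz": 0,"rx": 0,"ry": 0,"rz": -0.015,"gripper": 60},
    {"dx": -0.91,"dy": 0.645,"dz": 0,"rx": 0,"ry": 0,"rz": -0.015,"gripper": 60},
    {"dx": -0.91,"dy": 0.645,"dz": 0,"rx": 0,"ry": 0,"rz": -0.015,"gripper": 60},
    {"dx": -0.91,"dy": 0.645,"dz": 0,"rx": 0,"ry": 0,"rz": -0.015,"gripper": 60},
    {"dx": -0.91,"dy": 0.645,"dz": 0,"rx": 0,"ry": 0,"rz": -0.015,"gripper": 60},
    {"dx": -0.91,"dy": 0.645,"dz": 0,"rx": 0,"ry": 0,"rz": -0.015,"gripper": 60},
    {"dx": -0.91,"dy": 0.645,"dz": 0,"rx": 0,"ry": 0,"rz": -0.015,"gripper": 60},
    {"dx": -0.91,"dy": 0.645,"dz": 0,"rx": 0,"ry": 0,"rz": -0.015,"gripper": 60}
  ],
  "squeeze": 30
}}

```text
time_s: 0.93
eef_pos: [0.3718, -0.3183, 0.2309]
orientation: [-0.0, -0.182, 0.983, 0.0]
wrist_force: [-0.2, 0.5, 0.4]
opening: 0.6
```

```bash
python3 - <<'E'
from h import *
goto([.562,-.0935,.16],112)
E
```

```text
t 0.9333 pos [ 0.3718 -0.3183  0.2309] yawy 110.94 open 0.6 F [-0.2  0.5  0.4] T [-0.03  0.05 -0.02]
d/.3 [-0.8601  0.4729  0.2366] r/2pi [ 0.0001 -0.     -0.0029] dist 0.303 j [-0.3  -0.26 -0.19 -0.   -1.64 -0.91]
```

Emit:
{"fn": "move_arm", "kwargs": {
  "plan": [
    {"dx": -0.86,"dy": 0.473,"dz": 0.2366,"rx": 0,"ry": 0,"rz": -0.003,"gripper": 60},
    {"dx": -0.86,"dy": 0.473,"dz": 0.2366,"rx": 0,"ry": 0,"rz": -0.003,"gripper": 60},
    {"dx": -0.86,"dy": 0.473,"dz": 0.2366,"rx": 0,"ry": 0,"rz": -0.003,"gripper": 60},
    {"dx": -0.86,"dy": 0.473,"dz": 0.2366,"rx": 0,"ry": 0,"rz": -0.003,"gripper": 60},
    {"dx": -0.86,"dy": 0.473,"dz": 0.2366,"rx": 0,"ry": 0,"rz": -0.003,"gripper": 60},
    {"dx": -0.86,"dy": 0.473,"dz": 0.2366,"rx": 0,"ry": 0,"rz": -0.003,"gripper": 60},
    {"dx": -0.86,"dy": 0.473,"dz": 0.2366,"rx": 0,"ry": 0,"rz": -0.003,"gripper": 60},
    {"dx": -0.86,"dy": 0.473,"dz": 0.2366,"rx": 0,"ry": 0,"rz": -0.003,"gripper": 60},
    {"dx": -0.86,"dy": 0.473,"dz": 0.2366,"rx": 0,"ry": 0,"rz": -0.003,"gripper": 60},
    {"dx": -0.86,"dy": 0.473,"dz": 0.2366,"rx": 0,"ry": 0,"rz": -0.003,"gripper": 60}
  ],
  "squeeze": 30
}}

```text
time_s: 1.77
eef_pos: [0.5615, -0.0971, 0.1596]
orientation: [-0.001, -0.189, 0.982, -0.0]
wrist_force: [0.4, 0.1, 1.4]
opening: 0.599
```

```bash
python3 - <<'E'
from h import *
goto([.562,-.0935,.089],112)
s=grab('scene')
im=s['img'][100:290,220:440]
cv2.imwrite('pics/s1.png',cv2.resize(im,None,fx=3.5,fy=3,interpolation=cv2.INTER_CUBIC))
E
```

```text
t 1.7667 pos [ 0.5615 -0.0971  0.1596] yawy 111.75 open 0.599 F [0.4 0.1 1.4] T [-0.02  0.03 -0.02]
d/.3 [-0.0065  0.0104  0.2353] r/2pi [ 0.     -0.0003 -0.0007] dist 0.071 j [ 0.18 -0.03 -0.12  0.   -1.49 -1.37]
```

View pics/s1.png

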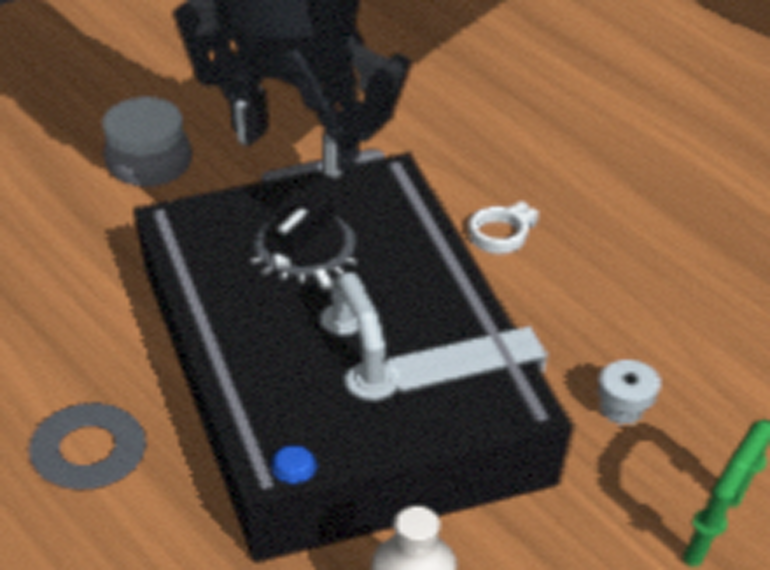

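The scene crop shows the open fingers above the dial at about (290,120), and the dial still at (300,240). I'll descend around the bar and close on it.

Emit:
{"fn": "move_arm", "kwargs": {
  "plan": [
    {"dx": 0,"dy": 0,"dz": 0.1,"rx": 0,"ry": 0,"rz": 0,"gripper": 60},
    {"dx": 0,"dy": 0,"dz": 0.18,"rx": 0,"ry": 0,"rz": 0,"gripper": 60},
    {"dx": 0,"dy": 0,"dz": 0.23,"rx": 0,"ry": 0,"rz": 0,"gripper": 60},
    {"dx": 0,"dy": 0,"dz": 0.235,"rx": 0,"ry": 0,"rz": 0,"gripper": 60},
    {"dx": 0,"dy": 0,"dz": 0.235,"rx": 0,"ry": 0,"rz": 0,"gripper": 40}
  ],
  "squeeze": 30
}}

```text
time_s: 2.23
eef_pos: [0.561, -0.0977, 0.09]
orientation: [-0.0, -0.188, 0.982, -0.0]
wrist_force: [-0.1, -1.1, 1.0]
opening: 0.476
```

```bash
python3 - <<'E'
from h import *
goto([.562,-.0935,.089],112)
s=grab('scene');t=grab('top')
im=s['img'][120:250,240:390]
cv2.imwrite('pics/s2.png',cv2.resize(im,None,fx=4.5,fy=4.5,interpolation=cv2.INTER_CUBIC))
E
```

```text
t 2.2333 pos [ 0.561  -0.0977  0.09  ] yawy 111.66 open 0.476 F [-0.1 -1.1  1. ] T [-0.02  0.05  0.  ]
d/.3 [-0.0082  0.012   0.0034] r/2pi [-0.     -0.0001 -0.0009] dist 0.004 j [ 0.18 -0.01 -0.22  0.   -1.36 -1.37]
```

View pics/s2.png

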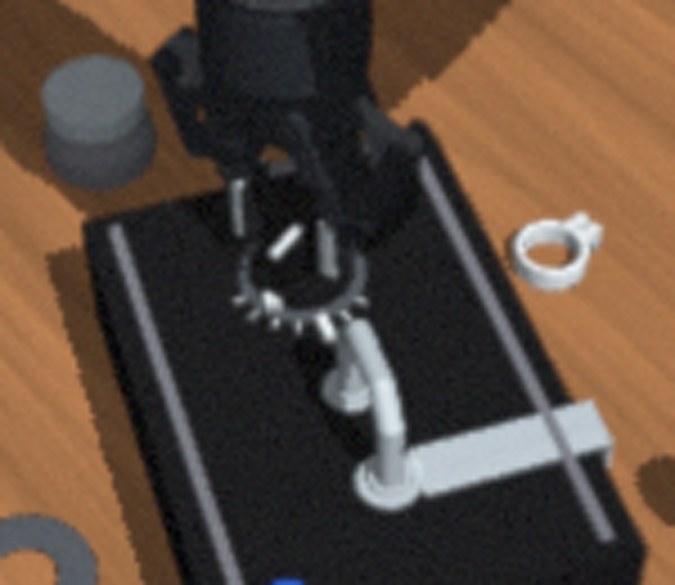

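The fingers straddle the bar, with pads at about (238,205) and (328,250). There is a 4 mm leftover offset, so I'll correct it and close.

Emit:
{"fn": "move_arm", "kwargs": {
  "plan": [
    {"dx": -0.008,"dy": 0.012,"dz": 0.002,"rx": 0,"ry": 0,"rz": 0,"gripper": 40},
    {"dx": -0.008,"dy": 0.012,"dz": 0.002,"rx": 0,"ry": 0,"rz": 0,"gripper": 0},
    {"dx": -0.008,"dy": 0.012,"dz": 0.002,"rx": 0,"ry": 0,"rz": 0,"gripper": 0},
    {"dx": -0.008,"dy": 0.012,"dz": 0.002,"rx": 0,"ry": 0,"rz": 0,"gripper": 0},
    {"dx": -0.008,"dy": 0.012,"dz": 0.002,"rx": 0,"ry": 0,"rz": 0,"gripper": 0},
    {"dx": -0.008,"dy": 0.012,"dz": 0.002,"rx": 0,"ry": 0,"rz": 0,"gripper": 0}
  ],
  "squeeze": 30
}}

```text
time_s: 2.83
eef_pos: [0.5629, -0.0917, 0.0903]
orientation: [0.001, -0.189, 0.982, 0.0]
wrist_force: [-1.9, 3.9, 5.6]
opening: 0.128
```

```bash
python3 - <<'E'
from h import *
goto([.562,-.0935,.089],161.35)
s=grab('scene');t=grab('top')
im=s['img'][120:250,240:390]
cv2.imwrite('pics/s3.png',cv2.resize(im,None,fx=4.5,fy=4.5,interpolation=cv2.INTER_CUBIC))
E
```

```text
t 2.8333 pos [ 0.5629 -0.0917  0.0903] yawy 111.79 open 0.128 F [-1.9  3.9  5.6] T [0.99 1.   0.  ]
d/.3 [ 0.0052 -0.0045  0.0043] r/2pi [-1.000e-04  1.000e-04 -1.377e-01] dist 0.002 j [ 0.19 -0.01 -0.22 -0.   -1.36 -1.38]
```

View pics/s3.png

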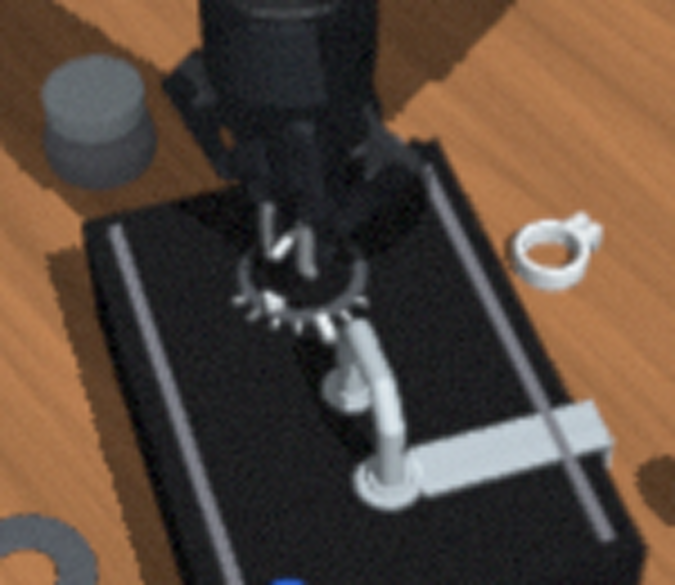

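The jaws hold the bar at 0.128 opening, about 11 mm, which fits the 12 mm bar. Now I'll turn it about 50° counter-clockwise.

Emit:
{"fn": "move_arm", "kwargs": {
  "plan": [
    {"dx": 0.002,"dy": -0.002,"dz": 0,"rx": 0,"ry": 0,"rz": -0.017,"gripper": 0},
    {"dx": 0.002,"dy": -0.002,"dz": 0,"rx": 0,"ry": 0,"rz": -0.034,"gripper": 0},
    {"dx": 0.002,"dy": -0.002,"dz": 0,"rx": 0,"ry": 0,"rz": -0.051,"gripper": 0},
    {"dx": 0.002,"dy": -0.002,"dz": 0,"rx": 0,"ry": 0,"rz": -0.068,"gripper": 0},
    {"dx": 0.002,"dy": -0.002,"dz": 0,"rx": 0,"ry": 0,"rz": -0.085,"gripper": 0},
    {"dx": 0.002,"dy": -0.002,"dz": 0,"rx": 0,"ry": 0,"rz": -0.102,"gripper": 0},
    {"dx": 0.002,"dy": -0.002,"dz": 0,"rx": 0,"ry": 0,"rz": -0.119,"gripper": 0},
    {"dx": 0.002,"dy": -0.002,"dz": 0,"rx": 0,"ry": 0,"rz": -0.138,"gripper": 0},
    {"dx": 0.002,"dy": -0.002,"dz": 0,"rx": 0,"ry": 0,"rz": -0.138,"gripper": 0},
    {"dx": 0.002,"dy": -0.002,"dz": 0,"rx": 0,"ry": 0,"rz": -0.138,"gripper": 0}
  ],
  "squeeze": 30
}}

```text
time_s: 3.77
eef_pos: [0.5616, -0.0905, 0.0903]
orientation: [0.0, -0.585, 0.811, 0.002]
wrist_force: [-9.8, 13.2, 11.5]
opening: 0.132
```

```bash
python3 - <<'E'
from h import *
goto([.562,-.0935,.089],161.35)
s=grab('scene')
im=s['img'][120:250,240:390]
cv2.imwrite('pics/s4.png',cv2.resize(im,None,fx=4.5,fy=4.5,interpolation=cv2.INTER_CUBIC))
E
```

```text
t 3.7667 pos [ 0.5616 -0.0905  0.0903] yawy 161.57 open 0.132 F [-9.8 13.2 11.5] T [ 3.91  3.3  -0.01]
d/.3 [ 0.0091 -0.0043  0.0042] r/2pi [0.0003 0.0004 0.0006] dist 0.003 j [ 0.19 -0.01 -0.22 -0.   -1.36 -0.51]
```

View pics/s4.png

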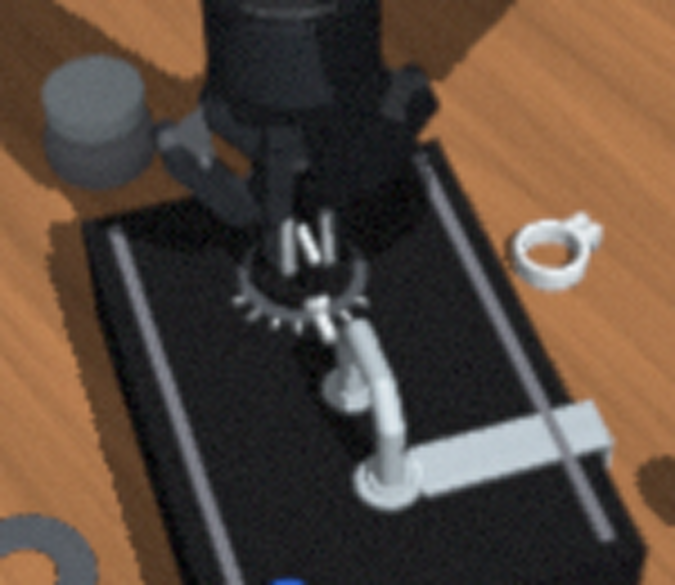

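The pointer mark at (318,300) now faces the rib at (325,325). I'll release it, rise and check.

Emit:
{"fn": "move_arm", "kwargs": {
  "plan": [
    {"dx": 0,"dy": 0,"dz": 0,"rx": 0,"ry": 0,"rz": 0,"gripper": 50},
    {"dx": 0,"dy": 0,"dz": 0,"rx": 0,"ry": 0,"rz": 0,"gripper": 50},
    {"dx": 0,"dy": 0,"dz": 0,"rx": 0,"ry": 0,"rz": 0,"gripper": 50},
    {"dx": 0,"dy": 0,"dz": -0.1,"rx": 0,"ry": 0,"rz": 0,"gripper": 50},
    {"dx": 0,"dy": 0,"dz": -0.2,"rx": 0,"ry": 0,"rz": 0,"gripper": 50},
    {"dx": 0,"dy": 0,"dz": -0.3,"rx": 0,"ry": 0,"rz": 0,"gripper": 50},
    {"dx": 0,"dy": 0,"dz": -0.4,"rx": 0,"ry": 0,"rz": 0,"gripper": 50},
    {"dx": 0,"dy": 0,"dz": -0.4,"rx": 0,"ry": 0,"rz": 0,"gripper": 50}
  ],
  "squeeze": 30
}}

```text
time_s: 4.48
eef_pos: [0.5646, -0.0939, 0.2166]
orientation: [0.004, -0.584, 0.812, -0.004]
wrist_force: [0.0, -0.3, 0.6]
opening: 0.506
```

```bash
python3 - <<'E'
from h import *
goto([.595,.0036,.20],161.35)
s=grab('scene')
im=s['img'][140:240,250:370]
cv2.imwrite('pics/s5.png',cv2.resize(im,None,fx=6,fy=6,interpolation=cv2.INTER_CUBIC))
E
```

```text
t 4.4833 pos [ 0.5646 -0.0939  0.2166] yawy 161.41 open 0.506 F [ 0.  -0.3  0.6] T [-0.04 -0.07 -0.01]
d/.3 [-0.3404  0.008   0.0559] r/2pi [-0.0016  0.0003  0.0002] dist 0.104 j [ 0.19 -0.04 -0.03  0.   -1.58 -0.51]
```

View pics/s5.png

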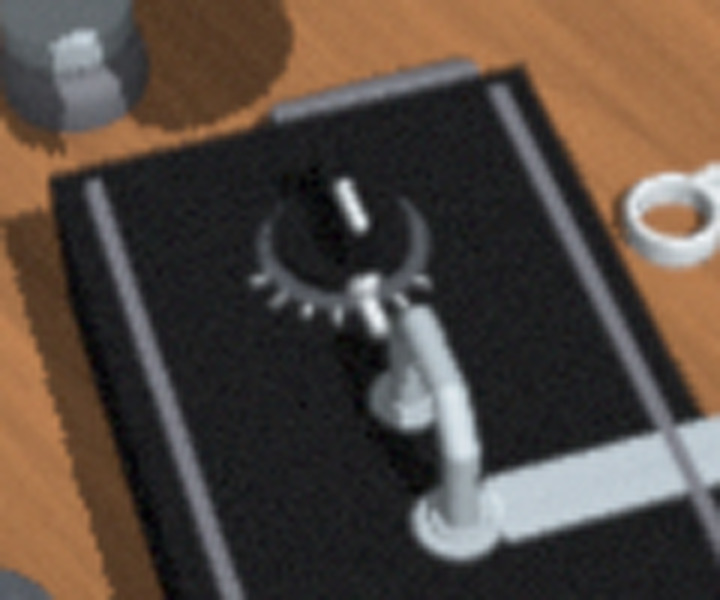

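```bash
python3 - <<'E'
from h import *
s=load('scene');t0=cv2.imread('pics/top0.png');t=load('top')
S=lambda x,y:[250+(x+.5)/6-.5,140+(y+.5)/6-.5]
p=plane(s,[S(362,228),S(343,182)],.109);d=p[0]-p[1]
print(p,'dial ang',np.arctan2(d[1],d[0])-np.pi/2+.3256,'len',np.linalg.norm(d))
r=plane(s,[S(358,278)],.085)[0];q=plane(s,[S(377,325)],.079)[0];print(r,q)
print('collars scene',plane(s,[S(403,398),S(457,525)],.077))
T=lambda x,y:[250+(x+.5)/4.2-.5,135+(y+.5)/4.2-.5]
print('collars top',plane(t,[T(324,289),T(220,253)],.077))
print('bar top view',plane(t,[T(250,256),T(300,273)],.129))
E
```

```text
[[ 0.5666983  -0.06982747  0.109     ]
 [ 0.55903276 -0.09175756  0.109     ]] dial ang -0.010669213973538594 len 0.0232312154883761
[ 0.569534   -0.06929768  0.085     ] [ 0.57421757 -0.05171747  0.079     ]
collars scene [[ 0.58568956 -0.02103227  0.077     ]
 [ 0.60366717  0.03301411  0.077     ]]
collars top [[ 0.58578014 -0.02186573  0.077     ]
 [ 0.60511557  0.03068247  0.077     ]]
bar top view [[ 0.59951516  0.01590997  0.129     ]
 [ 0.59080746 -0.00816473  0.129     ]]
```

The dial measures -0.01 rad, so it is in the index notch. Three candidates could be the shackle, in top-view pixels: the steel one at (314,199) on the organizer between the sockets, the green at (221,251) and the turquoise at (190,175). The steel one standing in the organizer's sockets fits the description, and the crop just viewed confirms it. I'll approach it now.

Emit:
{"fn": "move_arm", "kwargs": {
  "plan": [
    {"dx": -0.115,"dy": 0.003,"dz": 0.02,"rx": 0,"ry": 0,"rz": 0,"gripper": 50},
    {"dx": -0.23,"dy": 0.006,"dz": 0.04,"rx": 0,"ry": 0,"rz": 0,"gripper": 50},
    {"dx": -0.345,"dy": 0.0095,"dz": 0.055,"rx": 0,"ry": 0,"rz": 0,"gripper": 50},
    {"dx": -0.345,"dy": 0.0095,"dz": 0.055,"rx": 0,"ry": 0,"rz": 0,"gripper": 50},
    {"dx": -0.345,"dy": 0.0095,"dz": 0.055,"rx": 0,"ry": 0,"rz": 0,"gripper": 50}
  ],
  "squeeze": 60
}}

```text
time_s: 4.95
eef_pos: [0.5922, 0.0075, 0.1904]
orientation: [-0.002, -0.585, 0.811, 0.001]
wrist_force: [-0.0, 0.2, 0.9]
opening: 0.498
```

```bash
python3 - <<'E'
from h import *
goto([.595,.005,.11],161.35)
s=grab('scene')
im=s['img'][100:250,240:390]
cv2.imwrite('pics/s6.png',cv2.resize(im,None,fx=4,fy=4,interpolation=cv2.INTER_CUBIC))
E
```

```text
t 4.95 pos [0.5922 0.0075 0.1904] yawy 161.57 open 0.498 F [-0.   0.2  0.9] T [-0.01  0.01 -0.04]
d/.3 [ 0.0044 -0.0121  0.268 ] r/2pi [ 0.0005 -0.0003  0.0006] dist 0.08 j [ 0.35  0.02 -0.01 -0.   -1.54 -0.67]
```

View pics/s6.png

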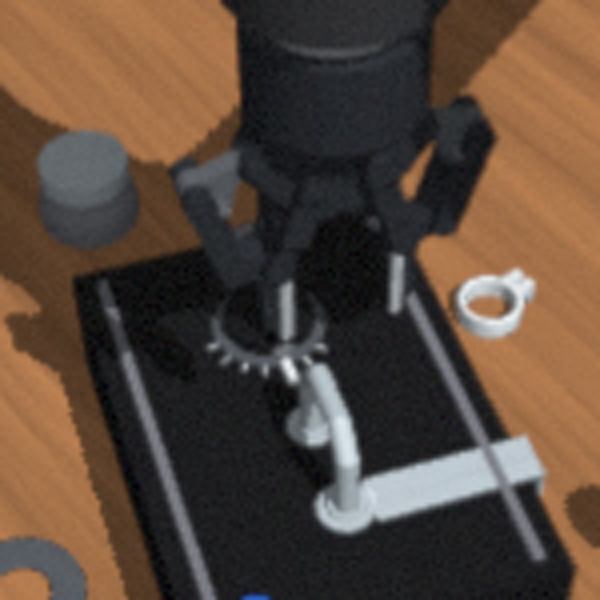

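The fingers straddle the steel bar, with pads at (285,310) and (397,280). I'll descend and grip.

Emit:
{"fn": "move_arm", "kwargs": {
  "plan": [
    {"dx": 0.004,"dy": -0.012,"dz": 0.1,"rx": 0,"ry": 0,"rz": 0,"gripper": 50},
    {"dx": 0.004,"dy": -0.012,"dz": 0.2,"rx": 0,"ry": 0,"rz": 0,"gripper": 50},
    {"dx": 0.004,"dy": -0.012,"dz": 0.267,"rx": 0,"ry": 0,"rz": 0,"gripper": 50},
    {"dx": 0.004,"dy": -0.012,"dz": 0.267,"rx": 0,"ry": 0,"rz": 0,"gripper": 50},
    {"dx": 0.004,"dy": -0.012,"dz": 0.267,"rx": 0,"ry": 0,"rz": 0,"gripper": 0},
    {"dx": 0.004,"dy": -0.012,"dz": 0.267,"rx": 0,"ry": 0,"rz": 0,"gripper": 0},
    {"dx": 0.004,"dy": -0.012,"dz": 0.267,"rx": 0,"ry": 0,"rz": 0,"gripper": 0},
    {"dx": 0.004,"dy": -0.012,"dz": 0.267,"rx": 0,"ry": 0,"rz": 0,"gripper": 0},
    {"dx": 0.004,"dy": -0.012,"dz": 0.267,"rx": 0,"ry": 0,"rz": 0,"gripper": 0},
    {"dx": 0.004,"dy": -0.012,"dz": 0.267,"rx": 0,"ry": 0,"rz": 0,"gripper": 0}
  ],
  "squeeze": 60
}}

```text
time_s: 5.83
eef_pos: [0.5966, 0.0036, 0.1152]
orientation: [0.001, -0.584, 0.812, -0.001]
wrist_force: [-1.9, -2.2, 6.2]
opening: 0.112
```

```bash
python3 - <<'E'
from h import *
goto([.595,.005,.11],161.35)
s=grab('scene')
im=s['img'][100:250,240:390]
cv2.imwrite('pics/s7.png',cv2.resize(im,None,fx=4,fy=4,interpolation=cv2.INTER_CUBIC))
E
```

```text
t 5.8333 pos [0.5966 0.0036 0.1152] yawy 161.45 open 0.112 F [-1.9 -2.2  6.2] T [-0.5   0.37 -0.01]
d/.3 [-0.0027  0.0067  0.0173] r/2pi [-0.0006  0.0001  0.0003] dist 0.006 j [ 0.34  0.05 -0.12  0.   -1.4  -0.67]
```

View pics/s7.png

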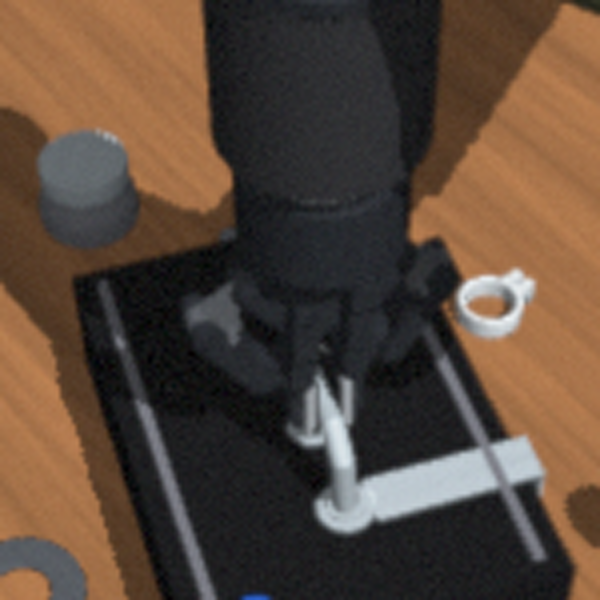

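The bar is gripped at 0.112 opening with low force. I'll lift slowly at first.

Emit:
{"fn": "move_arm", "kwargs": {
  "plan": [
    {"dx": 0,"dy": 0,"dz": -0.015,"rx": 0,"ry": 0,"rz": 0,"gripper": 0},
    {"dx": 0,"dy": 0,"dz": -0.03,"rx": 0,"ry": 0,"rz": 0,"gripper": 0},
    {"dx": 0,"dy": 0,"dz": -0.045,"rx": 0,"ry": 0,"rz": 0,"gripper": 0},
    {"dx": 0,"dy": 0,"dz": -0.06,"rx": 0,"ry": 0,"rz": 0,"gripper": 0}
  ],
  "squeeze": 60
}}

```text
time_s: 6.22
eef_pos: [0.5955, 0.0041, 0.1305]
orientation: [-0.0, -0.584, 0.812, 0.0]
wrist_force: [1.6, -1.4, -2.8]
opening: 0.114
```

```bash
python3 - <<'E'
from h import *
goto([.595,.005,.26],161.35)
s=grab('scene')
im=s['img'][100:250,240:390]
cv2.imwrite('pics/s8.png',cv2.resize(im,None,fx=4,fy=4,interpolation=cv2.INTER_CUBIC))
E
```

```text
t 6.2167 pos [0.5955 0.0041 0.1305] yawy 161.45 open 0.114 F [ 1.6 -1.4 -2.8] T [-0.21 -0.62 -0.04]
d/.3 [-0.0023  0.0028 -0.4315] r/2pi [0.0001 0.     0.0003] dist 0.129 j [ 0.34  0.04 -0.1  -0.   -1.43 -0.67]
```

View pics/s8.png

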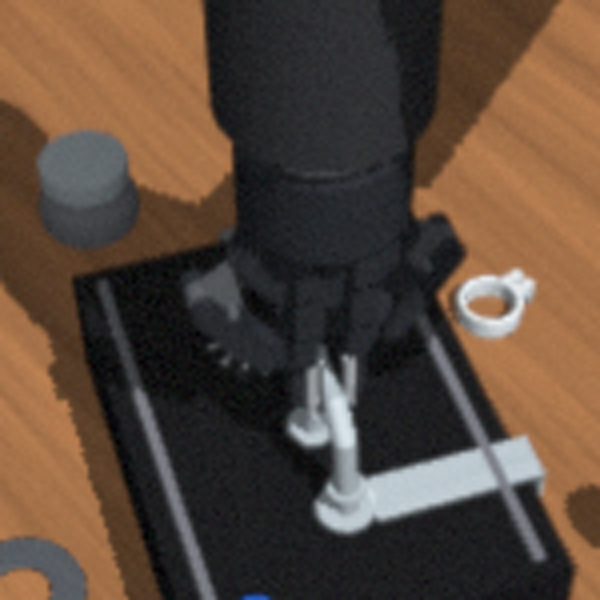

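The collars have left the lid and the force is about the shackle's weight, so it is free. I'll continue up.

Emit:
{"fn": "move_arm", "kwargs": {
  "plan": [
    {"dx": 0,"dy": 0,"dz": -0.05,"rx": 0,"ry": 0,"rz": 0,"gripper": 0},
    {"dx": 0,"dy": 0,"dz": -0.1,"rx": 0,"ry": 0,"rz": 0,"gripper": 0},
    {"dx": 0,"dy": 0,"dz": -0.15,"rx": 0,"ry": 0,"rz": 0,"gripper": 0},
    {"dx": 0,"dy": 0,"dz": -0.2,"rx": 0,"ry": 0,"rz": 0,"gripper": 0},
    {"dx": 0,"dy": 0,"dz": -0.25,"rx": 0,"ry": 0,"rz": 0,"gripper": 0},
    {"dx": 0,"dy": 0,"dz": -0.3,"rx": 0,"ry": 0,"rz": 0,"gripper": 0},
    {"dx": 0,"dy": 0,"dz": -0.35,"rx": 0,"ry": 0,"rz": 0,"gripper": 0},
    {"dx": 0,"dy": 0,"dz": -0.4,"rx": 0,"ry": 0,"rz": 0,"gripper": 0},
    {"dx": 0,"dy": 0,"dz": -0.43,"rx": 0,"ry": 0,"rz": 0,"gripper": 0},
    {"dx": 0,"dy": 0,"dz": -0.43,"rx": 0,"ry": 0,"rz": 0,"gripper": 0}
  ],
  "squeeze": 60
}}

```text
time_s: 7.1
eef_pos: [0.5962, 0.004, 0.2621]
orientation: [0.002, -0.584, 0.812, -0.001]
wrist_force: [-0.1, 0.2, -1.8]
opening: 0.115
```

Emit:
{"fn": "move_arm", "kwargs": {
  "plan": [
    {"dx": 0,"dy": 0,"dz": 0,"rx": 0,"ry": 0,"rz": 0,"gripper": 0},
    {"dx": 0,"dy": 0,"dz": 0,"rx": 0,"ry": 0,"rz": 0,"gripper": 0},
    {"dx": 0,"dy": 0,"dz": 0,"rx": 0,"ry": 0,"rz": 0,"gripper": 0},
    {"dx": 0,"dy": 0,"dz": 0,"rx": 0,"ry": 0,"rz": 0,"gripper": 0},
    {"dx": 0,"dy": 0,"dz": 0,"rx": 0,"ry": 0,"rz": 0,"gripper": 0}
  ],
  "squeeze": 60
}}

```text
time_s: 7.52
eef_pos: [0.5954, 0.0039, 0.2589]
orientation: [-0.001, -0.584, 0.812, 0.0]
wrist_force: [-0.3, -0.3, -2.2]
opening: 0.114
```

```bash
python3 - <<'E'
from h import *
goto([.595,.005,.26],161.35)
s=grab('scene')
im=s['img'][60:290,220:440]
cv2.imwrite('pics/s9.png',cv2.resize(im,None,fx=2.6,fy=2.6,interpolation=cv2.INTER_CUBIC))
E
```

```text
t 7.5167 pos [0.5954 0.0039 0.2589] yawy 161.45 open 0.114 F [-0.3 -0.3 -2.2] T [-0.    0.07 -0.01]
d/.3 [-0.0029  0.0024 -0.0036] r/2pi [ 0.0002 -0.0001  0.0003] dist 0.002 j [ 0.34  0.03  0.13 -0.   -1.67 -0.67]
```

View pics/s9.png

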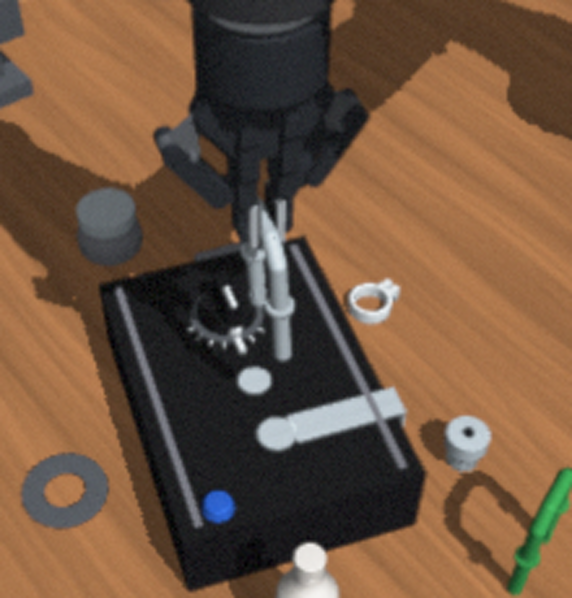

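The crop shows the shackle held upright, the near foot at (283,358), both sockets empty at (254,380) and (275,433), and the dial still at the rib. I'll check the foot height numerically and hand in.

```bash
python3 - <<'E'
from h import *
s=load('scene')
uv=[220+283/2.6,60+358/2.6]
for z in(.12,.15,.17,.18): print(z,proj(s,[.6043,.0315,z])[0],uv)
st=manip.sense();print(np.abs(st['qvel']).max())
E
```

```text
0.12 [325.15735398 213.65012943] [328.8461538461538, 197.69230769230768]
0.15 [325.24822876 203.82676176] [328.8461538461538, 197.69230769230768]
0.17 [325.31186089 196.93593296] [328.8461538461538, 197.69230769230768]
0.18 [325.34464382 193.38183301] [328.8461538461538, 197.69230769230768]
0.0037531739412743244
```

Foot height is about 0.168 m, so 9 cm above the lid, and the arm is still.

```bash
python3 -c "
from h import *
print(manip.sign_off())"
```

```text
the job is handed in; nothing more can be done
None
```

I turned the dial about 50° counter-clockwise into the index notch and let go. I then gripped the steel shackle across its top bar, pulled it straight up out of both sockets and handed the job in at about 7.6 s, still holding it.

**Last checks:**
- **Dial:** it measured -0.01 rad after I released it, and the last picture still shows the pointer at the rib.
- **Shackle:** its feet were about 0.168 m above the table, roughly 9 cm above the lid. It looked upright in the picture. The wrist carried 2.2 N, which matches the shackle's weight, so it was hanging free.
- **Stillness and bystanders:** joint speeds were below 0.004 rad/s. The bystanders looked undisturbed by eye in the last crop (scene camera), but I did not measure their positions, and the crop left out the turquoise look-alike.

**Disagreements:**
- The two cameras disagreed by about 2–3 mm.
- The dial's starting angle read -0.84 rad from the top camera and -0.92 from the scene camera.
- The first move call was refused because its rows left out some keys.
- The wrist force reached about 20 N while I turned the dial, because the gripper was a few millimetres off its centre.

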